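# Put the washed gas burners back together

## Robot

A 7-joint arm with a two-finger parallel gripper is mounted at the origin on a cart in front of the work surface, level with it; the furniture and walls round the work are solid. World frame = base frame: x ahead of the robot, y to its left, z up, the work surface at z = 0. Lengths are in m, angles in rad, forces in N, time in s.
With the tool pointing down it reaches from about 0.4 to 0.85 m from the base axis. Payload 10.4 kg.
Tool frame: the origin (TCP) lies midway between the tips of the shut fingers; the grasp point (between the pads) lies 19 mm behind it; z points along the fingers, y is the line along which they close (so a half turn about z gives the same grasp; the last joint's range is limited). The gripper opens to 87 mm and grips with 3 to 60 N. Pads are 19 mm wide; open, the fingers measure 117 mm over their backs; the gripper's body (75 mm by 190 mm) begins 51 mm behind the grasp point.
Start: joints at [-1.125, 0.332, -0.065, 1.46, 0.022, 1.35, -0.088], TCP at [0.282, 0.558, 0.223] pointing down, gripper open.
Joint ranges: [-2.6, 2.6], [-0.5, 2.12], [-1.47, 1.34], [0.16, 2.42], [-1.27, 4.41], [0.06, 2.06], [-2.6, 2.6]. Speed limits (rad/s): [2.22, 2.22, 2.79, 2.79, 3.14, 3.14, 3.14].

## Interface

Orientations are given as a unit quaternion [x, y, z, w].
In Python, from bench import r gives the robot as it stands.
- The arm moves only by the tool arm_command, never from a script. Its arguments are lists of equal length, an entry for each row: "xyz": the shift along the world's x, y, z in m, a list of three; "rot": the turn, a rotation vector about the world's x, y, z in rad, a list of three. In form: {"xyz": [[tx, ty, tz], ...], "rot": [[ax, ay, az], ...]}. A call has 1 to 20 rows; each row is the pose to reach, as a shift and turn from the pose commanded when the call began; what a row does not reach only later rows make up. A row lasts 1/12 s, in which the tool goes at most 41.7 mm and 7.16 degrees, less where a joint would pass 70% of its speed; a pose out of reach is approached as far as the arm can. A call with a gripper value outside its range is refused whole. "grip" is the opening, from 0 (shut) to 1 (fully open), set as the call begins (left out, the last holds). The fingers move at their own pace and stop on an object; "squeeze" is the grip in N (left out, the last holds). Time passes only in rows, so rows that repeat a pose let the fingers close. It gives the time, the measured TCP pose, the force, the opening and the grip force at its end, in the units of the state.
- r.read_state(): the state, without advancing time (a new reading comes with each control period).
- r.camera(name): name is "side" or "top"; returns the picture (420x560x3 uint8, red, green, blue); there is no depth.
- r.camera_model(name): a dict with "fx", "fy", "cx", "cy" (pixels), "T" (4x4, takes a point from camera to world coordinates). Camera axes: x right, y up, looking along -z (the intrinsics and any distortion apply to the point x, -y, -z); pixel columns grow to the right and rows downward; lengths in m; the calibration is good to about 2 mm. A picture is of the moment at which its call begins. camera_model takes no time and is no camera call.
- r.close_job(): hands the job in; it is judged then, once.
Trained networks look in the newest picture that a camera, given by its name, has taken for a name from the list of things; names that differ only in an ending like _2 or _b are one class to them, and where a whole thing is asked for, a point or a joint stands for the part that bears it (a point fixed in the world has none). Each returns a list of dicts, best first, with "conf" (0 to 1); they miss things now and then, are a little off and sometimes report something else, mostly with a low value. They report only what shows in the picture. A call takes as long as a camera call. They do not tell look-alikes from the thing itself.
- r.look_for(label, camera): "at" ([x, y, z] in m, in the coordinates of the camera as it stood for that picture, good to about 4 mm: the middle of the surface that is visible of it).
- r.spot_point(label, camera): "at" ([x, y, z] in m, in the coordinates of the camera as it stood for that picture, good to about 4 mm: a listed point, or the origin of a listed thing).
The state is a dict: "time": time; "joint_positions": joint angles; "joint_vel": joint speeds; "joint_torque": joint torques, N m; "ee_pos": TCP position; "eef_rot": TCP orientation; "ft_force": force on the tool from outside, world axes, zero at the start; "torque": the same for the moment, N m; "width": finger opening in m; "grip_force": force on a finger pad.
Only numpy, scipy, OpenCV 4.12 (cv2) and the standard library are available. Lean on these libraries where they do the work, as an engineer would, in place of code of your own. Each camera call takes 0.05 s, during which the arm holds its last target. There are 200 camera calls.

## Task

The burner parts of the table-top gas hob have been washed and left in two piles beside it; take the piles apart and put the hob back together. Seat the small ported crown in the small burner cup and the large ported crown in the large cup, then close all three burners with their own black caps: small cap on the small crown, medium cap on the crown that is still in the hob, large cap on the large crown. Every part must sit level and fully home, and the salt shaker must be left standing where it is.

Things in the scene. Friction and masses are not known exactly. Their poses are not given: they have to be found in the camera images.
- cap_small: Small burner cap, loose: black disc with a bare grey rim, 46 mm across, 10 mm thick, on a narrower round locating boss 9 mm high (23 mm across, tapering to 18). Origin: centre of the boss's foot, z up; the disc spans 9 to 19 mm above it. Grip the disc's rim. Starts on the large crown: the boss stands on the recess floor, so the disc hangs 4 mm clear of the crown's top. 70 g.
- cap_medium: Medium burner cap, loose: like the small cap, disc 57 mm across (9 to 19 mm above the origin), boss 34 mm across, tapered to 29 mm. Origin: centre of the boss's foot. Starts on top of the large cap and under the small crown. 110 g.
- cap_large: Large burner cap, loose: like the small cap, disc 68 mm across (9 to 19 mm above the origin), boss 45 mm across, tapered to 40 mm. Origin: centre of the boss's foot. Starts at the bottom of a pile, on the worktop, under the medium cap and the small crown. 160 g. Behind the piles a wall cupboard overhangs the worktop (from x = 0.6, 0.46 m up): lift no higher than needed there.
- crown_small: Small burner crown, loose: bare aluminium head 40 mm across, dark gas ports round its side. Spigot below, 10 mm long, 25 mm across, tapering to 19; body 10 to 26 mm above the origin; in its top a round recess for the cap's boss, 29 mm across, 5 mm deep. Origin: centre of the spigot's foot, z up. Grip the body's side. Starts on top of a pile, standing on the medium cap. 60 g.
- crown_large: Large burner crown, loose: like the small crown, body 62 mm across (10 to 26 mm above the origin), spigot 47 mm across, tapered to 41 mm, recess 51 mm across and 5 mm deep (floor 21 mm above the origin). Origin: centre of the spigot's foot. Starts on the worktop at the bottom of the other pile, with the small cap standing on it. 120 g.
- burner_small: Small burner cup, fixed on the hob, empty at the start: dark round cup 37 mm outside, 31 inside, rim 14 mm above the hob's top, brass jet inside, in a flat dish 74 mm across. Origin: its centre, level with the hob's top, z up. The crown's spigot drops in and its body rests on the rim: the crown's origin is then 4 mm above this one, that of the cap on it 25 mm above.
- burner_medium: Medium burner, fixed on the hob, its aluminium crown (51 mm across) still in place and only the cap missing: crown top 30 mm above the hob's top, with a round recess 40 mm across and 5 mm deep. Origin: its centre, level with the hob's top, z up. With the medium cap home, the cap's origin is 25 mm above this one.
- burner_large: Large burner cup, fixed on the hob, empty at the start: like the small cup, 59 mm outside, 53 inside, rim 14 mm above the hob's top, in a flat dish 96 mm across. Origin: its centre, level with the hob's top, z up. With the large crown home its origin is 4 mm above this one, that of the large cap on it 25 mm above.
- hob: Table-top gas hob, fixed: flat grey steel box 300 mm (x) by 380 mm (y), top plate 55 mm above the worktop, with the three burners on it (which burner stands where differs) and a row of three black knobs, 18 mm high, along the middle of its front edge, nearest the robot. Origin: centre of its underside, on the worktop.
- salt: Salt shaker, loose, a bystander: clear shaker with a grey cap, 44 mm across, 90 mm tall, standing at the worktop's front between the robot and the piles. Origin: centre of its underside. Not to be moved or knocked over.
Mind the look-alikes: they are no part of the job. Leave any blue or orange look-alike of the cap_small alone.

How it is judged:
At the end, for the whole second after the job is handed in: Both crowns in the cups of their size, all three caps in the crowns of theirs: crowns within 5 mm and caps within 7 mm of their burner's axis, heights within 2.5 mm of home, level within 0.06 rad, released and at rest; salt shaker upright, within 25 mm of its start (horizontal distance between crown_small and burner_small below 0.005 m and z of crown_small in the frame of burner_small between 0.0015 and 0.0065 m and angle between each of crown_small, crown_large, cap_small, cap_medium, cap_large's own z axis and vertical below 0.06 rad and linear speed of each of crown_small, crown_large, cap_small, cap_medium, cap_large below 0.01 m/s and angular speed of each of crown_small, crown_large, cap_small, cap_medium, cap_large below 0.15 rad/s and horizontal distance between crown_large and burner_large below 0.005 m and z of crown_large in the frame of burner_large between 0.0015 and 0.0065 m and horizontal distance between cap_small and burner_small below 0.007 m and z of cap_small in the frame of burner_small between 0.0225 and 0.0275 m and horizontal distance between cap_medium and burner_medium below 0.007 m and z of cap_medium in the frame of burner_medium between 0.0225 and 0.0275 m and horizontal distance between cap_large and burner_large below 0.007 m and z of cap_large in the frame of burner_large between 0.0225 and 0.0275 m and distance of salt from where it was at the start of the episode below 0.025 m and angle between salt's own z axis and vertical below 0.1 rad); the robot touches nothing.
It fails at once if the salt shaker is knocked over (angle between salt's own z axis and vertical above 0.5 rad).
It also fails if it takes over 125 s, if anything falls off the work surface, if the arm or the gripper's body presses on something with over 40 N, if the wrist force passes 120 N, or if a joint passes its speed limit or range.

## Working session

There is one attempt and no reset: what is moved stays moved. The work goes in short steps, Python scripts to look and compute and a tool call to move; the robot and the scene stay as the last step left them, time stands still between calls to the robot, and variables do not carry over. Pictures are saved under pics/ and viewed, at most 14 in all, crops included, and the job is handed in when it is done.

Besides the shell and the picture viewer there is one more tool, called by a JSON object that holds its "method" and its "body", one argument or row to a line. arm_command: Moves the arm, as the interface text tells. Its arguments: {"type":"object","properties":{"xyz":{"type":"array"},"rot":{"type":"array"},"grip":{"type":"number"},"squeeze":{"type":"number"}},"required":["xyz","rot"]}

```bash
mkdir -p pics; ls; cat > h.py <<'E'
import numpy as np, cv2
from bench import r
def snap(cam,name=None):
    im=r.camera(cam)
    if name: cv2.imwrite(f'pics/{name}.png',im[:,:,::-1])
    return im
def w(p,cam):
    T=np.array(r.camera_model(cam)["T"]); return (T@np.r_[p,1])[:3]
def px(P,cam):
    m=r.camera_model(cam);p=np.linalg.inv(np.array(m["T"]))@np.r_[P,1]
    return m["fx"]*p[0]/-p[2]+m["cx"], m["fy"]*-p[1]/-p[2]+m["cy"]
def ray(u,v,z,cam):
    m=r.camera_model(cam);T=np.array(m["T"])
    d=T[:3,:3]@np.array([(u-m["cx"])/m["fx"],-(v-m["cy"])/m["fy"],-1]);o=T[:3,3]
    return o+d*(z-o[2])/d[2]
E
python3 - <<'E'
from h import *
a=snap('side','side0');b=snap('top','top0')
for c in('side','top'):
    print(c,{k:np.round(v,3).tolist() for k,v in r.camera_model(c).items()})
    for n in "cap_small cap_medium cap_large crown_small crown_large burner_small burner_medium burner_large salt".split():
        for o in r.spot_point(n,c)[:3]:
            P=w(o['at'],c);print(c,n,round(o['conf'],2),P.round(3),np.round(px(P,c)))
E
```

```text
pics
side {'fx': 387.145, 'fy': 387.145, 'cx': 280.341, 'cy': 207.593, 'T': [[-0.97, 0.162, -0.184, 0.191], [-0.244, -0.578, 0.779, 0.821], [0.02, 0.8, 0.6, 0.823], [0.0, 0.0, 0.0, 1.0]]}
side cap_small 0.39 [ 0.164 -0.309  0.001] [361. 210.]
side burner_small 0.58 [0.524 0.184 0.049] [211. 282.]
top {'fx': 421.767, 'fy': 421.767, 'cx': 282.259, 'cy': 208.786, 'T': [[0.013, 0.995, -0.099, 0.304], [-1.0, 0.013, -0.004, -0.167], [-0.003, 0.099, 0.995, 1.102], [0.0, 0.0, 0.0, 1.0]]}
top cap_small 0.8 [ 0.449 -0.476 -0.002] [401. 197.]
top cap_small 0.69 [ 0.369 -0.275  0.001] [325. 226.]
top cap_small 0.56 [ 0.463 -0.233  0.017] [310. 190.]
top cap_medium 0.46 [ 0.469 -0.355  0.021] [357. 188.]
top cap_large 0.44 [ 0.468 -0.358  0.001] [357. 189.]
top crown_small 0.77 [ 0.467 -0.358  0.038] [359. 187.]
top crown_large 0.61 [ 0.463 -0.232 -0.002] [309. 190.]
top burner_small 0.87 [0.522 0.182 0.057] [146. 162.]
top burner_medium 0.79 [0.636 0.049 0.056] [200. 119.]
top burner_large 0.76 [ 0.501 -0.038  0.054] [233. 171.]
top salt 0.68 [ 0.343 -0.189 -0.001] [292. 236.]
```

View pics/side0.png

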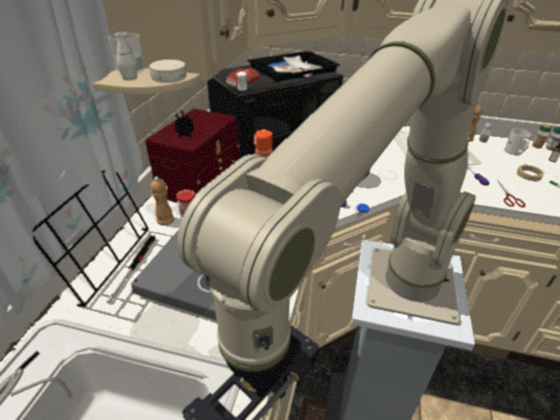

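View pics/top0.png

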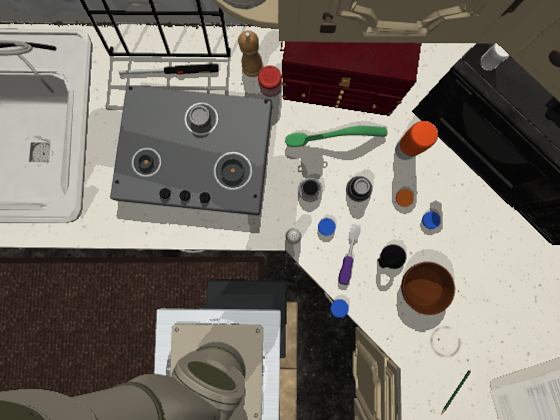

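The top view shows the hob's small cup at (146,161), medium burner with crown at (200,118) and large cup at (233,171). The salt is at (292,236).
- **Could be taken for cap_small:** the black disc on a crown at (310,188), blue discs at (327,227), (431,219) and (340,308), and an orange disc at (404,198). I choose the black one at (310,188).
- **Other pile:** crown on caps at (359,187).

Next I check this choice in a close crop.

```bash
python3 - <<'E'
from h import *
b=cv2.imread('pics/top0.png')
c=cv2.resize(b[150:250,280:390],None,fx=5,fy=5,interpolation=cv2.INTER_CUBIC)
cv2.imwrite('pics/crop_p.png',c)
c=cv2.resize(b[90:210,110:280],None,fx=4.5,fy=4.5,interpolation=cv2.INTER_CUBIC)
cv2.imwrite('pics/crop_h.png',c)
print(r.read_state()['time'],r.read_state()['ee_pos'],r.read_state()['eef_rot'])
E
```

```text
1.0 [0.28238999 0.5575807  0.22255932] [2.32280318e-01 9.72648885e-01 2.33378329e-05 4.44607089e-06]
```

View pics/crop_p.png

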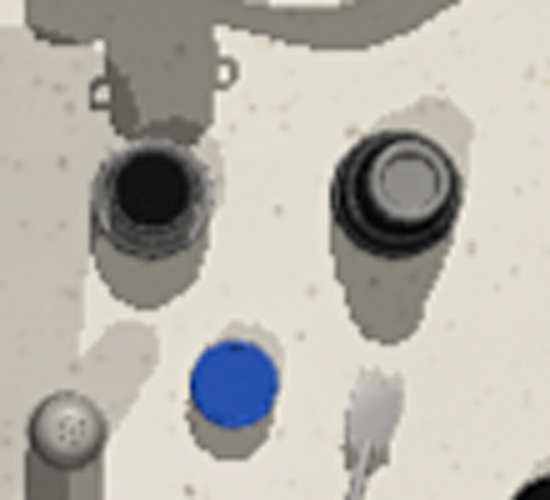

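View pics/crop_h.png

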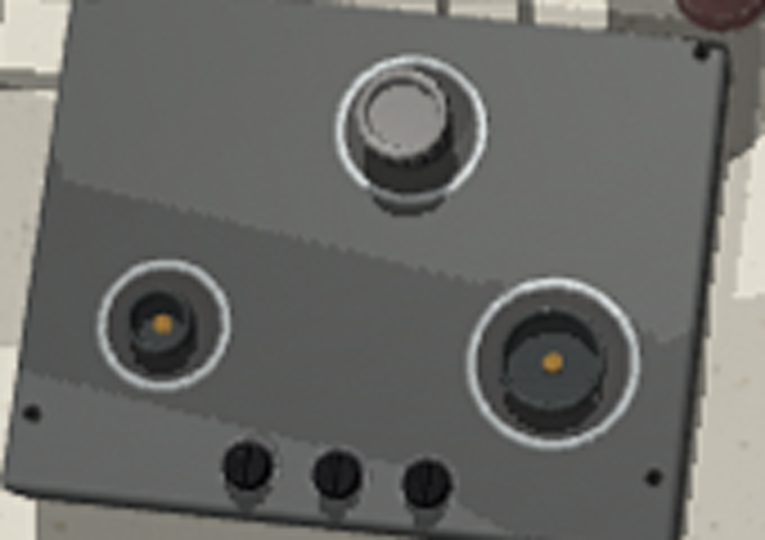

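The crops confirm it. Black small cap sits on the large crown at about (310.7,187.3), and the small crown is on the black caps at about (361.5,186.5). The blue disc at (327,227) is a decoy. Dish rings are at (146.4,162), (201.3,118.7) and (233.1,170.7).

```bash
python3 - <<'E'
from h import *
C=lambda x,y:((x+.5)/5-.5+280,(y+.5)/5-.5+150)
H=lambda x,y:((x+.5)/4.5-.5+110,(y+.5)/4.5-.5+90)
for n,p,z in [('cap_s',C(154,187),.040),('crown_l',C(151,199),.026),('crown_s',C(408,182),.064),('cap_l',C(396,195),.019),
 ('b_small',H(164,324),.055),('b_large',H(554,363),.055),('b_med',H(411,129),.055),('b_medtop',H(402,114),.085),('salt',C(68,428),.09),('handle',C(160,90),0)]:
    print(n,np.round(p,1),ray(*p,z,'top').round(4))
s=r.read_state();print(s['joint_positions'])
E
```

```text
cap_s [310.4 187. ] [ 0.4664 -0.2335  0.04  ]
crown_l [309.8 189.4] [ 0.4622 -0.2329  0.026 ]
crown_s [361.2 186. ] [ 0.4668 -0.3583  0.064 ]
cap_l [358.8 188.6] [ 0.467  -0.3603  0.019 ]
b_small [146.1 161.6] [0.5235 0.1829 0.055 ]
b_large [232.7 170.3] [ 0.5041 -0.0366  0.055 ]
b_med [200.9 118.3] [0.6376 0.0478 0.055 ]
b_medtop [198.9 114.9] [0.6365 0.0469 0.085 ]
salt [293.2 235.2] [ 0.3415 -0.1899  0.09  ]
handle [311.6 167.6] [ 0.5245 -0.2389  0.    ]
[-1.12459202  0.33221666 -0.06468129  1.46011203  0.02160884  1.34991124
 -0.08852637]
```

{"method": "arm_command", "body": {
  "xyz": [
    [0.02, -0.035, 0.005],
    [0.04, -0.07, 0.01],
    [0.06, -0.105, 0.015],
    [0.08, -0.14, 0.02],
    [0.1, -0.175, 0.02],
    [0.12, -0.21, 0.02],
    [0.14, -0.25, 0.02],
    [0.15, -0.29, 0.02],
    [0.16, -0.33, 0.02],
    [0.165, -0.37, 0.02],
    [0.17, -0.41, 0.02],
    [0.17, -0.45, 0.02],
    [0.17, -0.49, 0.02],
    [0.17, -0.53, 0.02],
    [0.17, -0.57, 0.02],
    [0.17, -0.57, 0.02]
  ],
  "rot": [
    [0, 0, 0.04],
    [0, 0, 0.08],
    [0, 0, 0.12],
    [0, 0, 0.16],
    [0, 0, 0.2],
    [0, 0, 0.24],
    [0, 0, 0.28],
    [0, 0, 0.32],
    [0, 0, 0.36],
    [0, 0, 0.4],
    [0, 0, 0.44],
    [0, 0, 0.469],
    [0, 0, 0.469],
    [0, 0, 0.469],
    [0, 0, 0.469],
    [0, 0, 0.469]
  ],
  "grip": 1
}}

```text
time: 2.33
ee_pos: [0.4521, -0.0204, 0.2431]
eef_rot: [0.005, 1.0, -0.0, 0.001]
ft_force: [-0.1, 0.0, 0.6]
width: 0.0872
grip_force: 0.0
```

```bash
python3 - <<'E'
from h import *
a=snap('side')
u,v=px([.467,-.3,.02],'side');print(u,v)
x0,y0=int(u)-70,int(v)-50;print(x0,y0)
cv2.imwrite('pics/side1.png',cv2.resize(a[max(y0,0):y0+110,x0:x0+150,::-1],None,fx=5,fy=5,interpolation=cv2.INTER_CUBIC))
print(r.read_state()['ee_pos'])
for c in('side',):
    for n in "cap_small cap_medium cap_large crown_small crown_large burner_small burner_medium burner_large".split():
        for o in r.spot_point(n,c)[:2]:
            P=w(o['at'],c);print(c,n,round(o['conf'],2),P.round(3),np.round(px(P,c)))
E
```

```text
277.7755776867062 193.86892115833066
207 143
[ 0.45228128 -0.01645608  0.24305568]
side cap_small 0.69 [ 0.164 -0.31   0.003] [361. 210.]
side cap_small 0.59 [ 0.364 -0.276 -0.002] [304. 207.]
side cap_medium 0.42 [ 0.468 -0.36   0.017] [282. 186.]
side cap_large 0.57 [ 0.469 -0.358  0.005] [281. 188.]
side crown_small 0.41 [ 0.469 -0.358  0.038] [281. 181.]
side crown_large 0.41 [ 0.465 -0.232  0.   ] [273. 209.]
side burner_small 0.81 [0.521 0.185 0.054] [212. 282.]
side burner_small 0.34 [ 0.466 -0.358  0.019] [282. 186.]
side burner_medium 0.91 [0.64  0.05  0.056] [192. 240.]
side burner_large 0.65 [ 0.502 -0.038  0.057] [246. 229.]
```

View pics/side1.png

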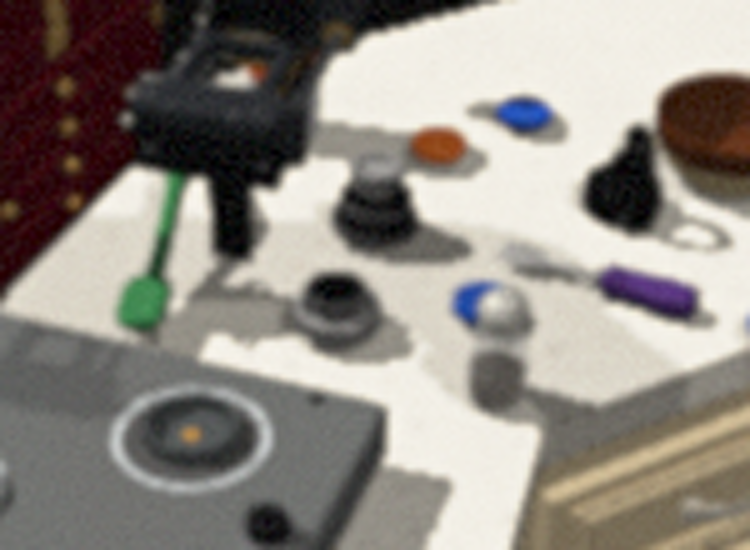

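The side crop shows both piles standing free: the crown on the caps at crop (378,200) and the small cap on the large crown at (338,300). The salt is at (500,340) in front, and the grey patch was only a shadow. Both cameras agree on positions, so I go for the small crown.

{"method": "arm_command", "body": {
  "xyz": [
    [0, -0.04, 0],
    [0, -0.08, 0],
    [0.005, -0.12, 0],
    [0.005, -0.16, 0],
    [0.01, -0.2, 0],
    [0.01, -0.24, -0.005],
    [0.015, -0.275, -0.015],
    [0.015, -0.305, -0.03],
    [0.015, -0.33, -0.05],
    [0.015, -0.346, -0.075],
    [0.015, -0.346, -0.1],
    [0.015, -0.346, -0.125],
    [0.015, -0.346, -0.15],
    [0.015, -0.346, -0.175],
    [0.015, -0.346, -0.19],
    [0.015, -0.346, -0.198],
    [0.015, -0.346, -0.198],
    [0.015, -0.346, -0.198]
  ],
  "rot": [
    [0, 0, 0],
    [0, 0, 0],
    [0, 0, 0],
    [0, 0, 0],
    [0, 0, 0],
    [0, 0, 0],
    [0, 0, 0],
    [0, 0, 0],
    [0, 0, 0],
    [0, 0, 0],
    [0, 0, 0],
    [0, 0, 0],
    [0, 0, 0],
    [0, 0, 0],
    [0, 0, 0],
    [0, 0, 0],
    [0, 0, 0],
    [0, 0, 0]
  ]
}}

```text
time: 4.28
ee_pos: [0.4677, -0.3584, 0.045]
eef_rot: [-0.0, 1.0, -0.0, 0.0]
ft_force: [-0.3, -0.6, 0.2]
width: 0.0871
grip_force: 0.0
```

{"method": "arm_command", "body": {
  "xyz": [
    [0, 0, 0],
    [0, 0, 0],
    [0, 0, 0],
    [0, 0, 0],
    [0, 0, 0],
    [0, 0, 0],
    [0, 0, 0],
    [0, 0, 0]
  ],
  "rot": [
    [0, 0, 0],
    [0, 0, 0],
    [0, 0, 0],
    [0, 0, 0],
    [0, 0, 0],
    [0, 0, 0],
    [0, 0, 0],
    [0, 0, 0]
  ],
  "grip": 0.3,
  "squeeze": 15
}}

```text
time: 4.95
ee_pos: [0.4674, -0.3584, 0.0446]
eef_rot: [-0.0, 1.0, 0.0, 0.0]
ft_force: [-0.8, 0.3, -0.3]
width: 0.0413
grip_force: 0.0
```

{"method": "arm_command", "body": {
  "xyz": [
    [0, 0, 0],
    [0, 0, 0],
    [0, 0, 0],
    [0, 0, 0.005],
    [0, 0, 0.01],
    [0, 0, 0.02],
    [0, 0, 0.04],
    [0, 0, 0.06],
    [0, 0, 0.08],
    [0, 0, 0.08]
  ],
  "rot": [
    [0, 0, 0],
    [0, 0, 0],
    [0, 0, 0],
    [0, 0, 0],
    [0, 0, 0],
    [0, 0, 0],
    [0, 0, 0],
    [0, 0, 0],
    [0, 0, 0],
    [0, 0, 0]
  ],
  "grip": 0,
  "squeeze": 15
}}

```text
time: 5.78
ee_pos: [0.469, -0.36, 0.1294]
eef_rot: [0.0, 1.0, -0.001, 0.003]
ft_force: [0.2, -1.6, 0.2]
width: 0.0393
grip_force: 15.0
```

```bash
python3 - <<'E'
from h import *
b=snap('top');cv2.imwrite('pics/lift1.png',cv2.resize(b[140:240,280:390,::-1],None,fx=5,fy=5,interpolation=cv2.INTER_CUBIC))
for n in "cap_medium cap_large crown_small crown_large cap_small".split():
        for o in r.spot_point(n,'top')[:2]:
            P=w(o['at'],'top');print(n,round(o['conf'],2),P.round(3))
E
```

```text
crown_large 0.4 [ 0.463 -0.235 -0.002]
cap_small 0.72 [ 0.384 -0.553  0.001]
cap_small 0.68 [ 0.162 -0.307  0.002]
```

View pics/lift1.png

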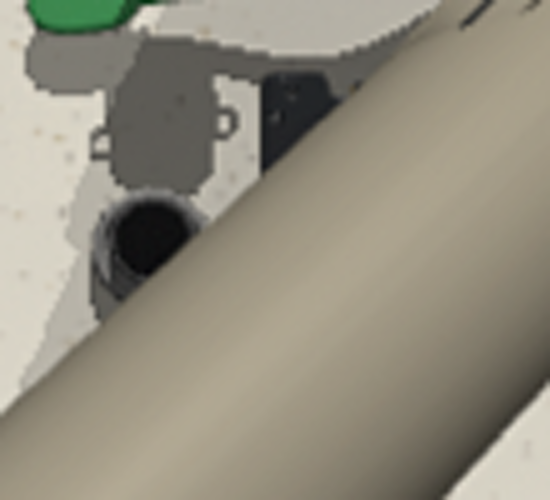

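The crown is held (width 39 mm); the arm hides the rest of pile 2. I carry it to the small cup.

{"method": "arm_command", "body": {
  "xyz": [
    [0, 0.03, 0.02],
    [0.005, 0.07, 0.03],
    [0.01, 0.11, 0.03],
    [0.015, 0.15, 0.03],
    [0.02, 0.19, 0.03],
    [0.025, 0.23, 0.03],
    [0.03, 0.27, 0.03],
    [0.035, 0.31, 0.03],
    [0.04, 0.35, 0.03],
    [0.045, 0.39, 0.03],
    [0.05, 0.43, 0.03],
    [0.055, 0.465, 0.03],
    [0.055, 0.5, 0.025],
    [0.055, 0.525, 0.01],
    [0.055, 0.538, -0.01],
    [0.055, 0.5415, -0.025],
    [0.055, 0.5415, -0.03],
    [0.055, 0.5415, -0.03],
    [0.055, 0.5415, -0.03],
    [0.055, 0.5415, -0.03]
  ],
  "rot": [
    [0, 0, 0],
    [0, 0, 0],
    [0, 0, 0],
    [0, 0, 0],
    [0, 0, 0],
    [0, 0, 0],
    [0, 0, 0],
    [0, 0, 0],
    [0, 0, 0],
    [0, 0, 0],
    [0, 0, 0],
    [0, 0, 0],
    [0, 0, 0],
    [0, 0, 0],
    [0, 0, 0],
    [0, 0, 0],
    [0, 0, 0],
    [0, 0, 0],
    [0, 0, 0],
    [0, 0, 0]
  ]
}}

```text
time: 7.75
ee_pos: [0.5231, 0.1823, 0.0955]
eef_rot: [0.001, 1.0, 0.0, 0.001]
ft_force: [0.3, -0.2, -0.5]
width: 0.0394
grip_force: 15.0
```

```bash
python3 - <<'E'
from h import *
print(r.read_state()['ee_pos'])
b=snap('top');a=snap('side')
for c in('top','side'):
  for n in "crown_small cap_medium cap_large crown_large".split():
        for o in r.spot_point(n,c)[:2]:
            P=w(o['at'],c);print(c,n,round(o['conf'],2),P.round(3))
u,v=map(int,px([.5225,.183,.08],'side'))
A=cv2.resize(a[v-35:v+35,u-45:u+45,::-1],None,fx=5,fy=5,interpolation=cv2.INTER_CUBIC)
B=cv2.resize(b[140:210,290:380,::-1],None,fx=3.8,fy=5,interpolation=cv2.INTER_CUBIC)
cv2.imwrite('pics/hover1.png',np.hstack([A,B[:350]]))
E
```

```text
[0.5230977  0.18230405 0.09554629]
top cap_medium 0.8 [ 0.467 -0.357  0.02 ]
top cap_large 0.46 [ 0.467 -0.357  0.   ]
top crown_large 0.45 [ 0.461 -0.236 -0.001]
side crown_small 0.46 [0.524 0.182 0.089]
side cap_medium 0.65 [ 0.469 -0.36   0.023]
side cap_large 0.51 [ 0.47  -0.36   0.001]
side crown_large 0.6 [ 0.464 -0.235 -0.003]
```

View pics/hover1.png

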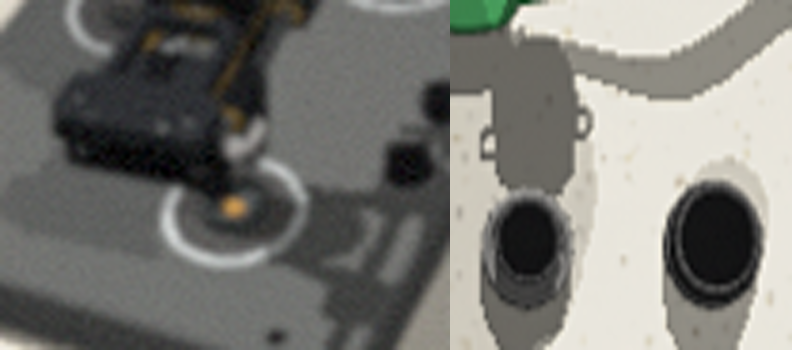

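The left half shows the gripper over the small cup. On the right the small crown is gone from pile 2 and the caps are undisturbed. Lowering.

{"method": "arm_command", "body": {
  "xyz": [
    [0, 0, -0.008],
    [0, 0, -0.014],
    [0, 0, -0.018],
    [0, 0, -0.022],
    [0, 0, -0.025],
    [0, 0, -0.027],
    [0, 0, -0.028],
    [0, 0, -0.029],
    [0, 0, -0.029],
    [0, 0, -0.029]
  ],
  "rot": [
    [0, 0, 0],
    [0, 0, 0],
    [0, 0, 0],
    [0, 0, 0],
    [0, 0, 0],
    [0, 0, 0],
    [0, 0, 0],
    [0, 0, 0],
    [0, 0, 0],
    [0, 0, 0]
  ]
}}

```text
time: 9.08
ee_pos: [0.5225, 0.1831, 0.0658]
eef_rot: [-0.0, 1.0, 0.0, 0.0]
ft_force: [0.9, -1.0, -0.8]
width: 0.0395
grip_force: 15.0
```

{"method": "arm_command", "body": {
  "xyz": [
    [0, 0, 0],
    [0, 0, 0],
    [0, 0, 0],
    [0, 0, 0],
    [0, 0, 0],
    [0, 0, 0.01],
    [0, 0, 0.03],
    [0, 0, 0.06],
    [0, -0.02, 0.085],
    [0, -0.06, 0.09],
    [0, -0.1, 0.09],
    [-0.01, -0.14, 0.09],
    [-0.02, -0.18, 0.09],
    [-0.03, -0.22, 0.09],
    [-0.03, -0.22, 0.09]
  ],
  "rot": [
    [0, 0, 0],
    [0, 0, 0],
    [0, 0, 0],
    [0, 0, 0],
    [0, 0, 0],
    [0, 0, 0],
    [0, 0, 0],
    [0, 0, 0],
    [0, 0, 0],
    [0, 0, 0],
    [0, 0, 0],
    [0, 0, 0],
    [0, 0, 0],
    [0, 0, 0],
    [0, 0, 0]
  ],
  "grip": 1
}}

```text
time: 10.33
ee_pos: [0.4905, -0.0454, 0.1567]
eef_rot: [0.005, 1.0, -0.001, 0.0]
ft_force: [-0.3, -1.1, 1.0]
width: 0.0869
grip_force: 0.0
```

```bash
python3 - <<'E'
from h import *
print(r.read_state()['ee_pos'])
b=snap('top','t2');a=snap('side','s2')
for c in('top','side'):
  for n in "crown_small cap_medium cap_large crown_large cap_small".split():
        for o in r.spot_point(n,c)[:3]:
            P=w(o['at'],c);print(c,n,round(o['conf'],2),P.round(3))
g=cv2.cvtColor(b,cv2.COLOR_RGB2GRAY)
for z,(x,y) in ((.04,(310,187)),(.038,(360,187))):
    x0,y0=x-25,y-25
    m=(g[y0:y0+50,x0:x0+50]<45).astype(np.uint8)
    n,l,s,ce=cv2.connectedComponentsWithStats(m)
    for i in range(1,n):
        if s[i,4]>60: print(s[i],ray(ce[i][0]+x0,ce[i][1]+y0,z,'top').round(4))
u,v=map(int,px([.5225,.183,.08],'side'))
A=cv2.resize(a[v-35:v+35,u-45:u+45,::-1],None,fx=4.4,fy=5,interpolation=cv2.INTER_CUBIC)
u,v=map(int,px([.5225,.183,.08],'top'))
B=cv2.resize(b[v-35:v+35,u-45:u+45,::-1],None,fx=4.4,fy=5,interpolation=cv2.INTER_CUBIC)
cv2.imwrite('pics/rel1.png',np.hstack([A,B]))
E
```

```text
[ 0.49053383 -0.04536049  0.15666379]
top crown_small 0.61 [0.521 0.184 0.057]
top cap_medium 0.61 [ 0.468 -0.354  0.021]
top cap_large 0.53 [ 0.465 -0.359  0.001]
top crown_large 0.51 [ 0.462 -0.237 -0.003]
top cap_small 0.84 [ 0.166 -0.308 -0.   ]
top cap_small 0.83 [ 0.389 -0.551 -0.001]
top cap_small 0.76 [ 0.464 -0.236  0.02 ]
side crown_small 0.53 [0.525 0.184 0.061]
side cap_medium 0.57 [ 0.468 -0.36   0.02 ]
side cap_large 0.61 [ 0.47  -0.361  0.001]
side crown_large 0.7 [ 0.464 -0.236 -0.002]
side cap_small 0.63 [ 0.464 -0.231  0.018]
side cap_small 0.61 [ 0.388 -0.547  0.001]
side cap_small 0.59 [ 0.163 -0.309 -0.   ]
[ 17  18  16  17 199] [ 0.4638 -0.2321  0.04  ]
[ 12  16  24  23 393] [ 0.4632 -0.3568  0.038 ]
```

View pics/rel1.png

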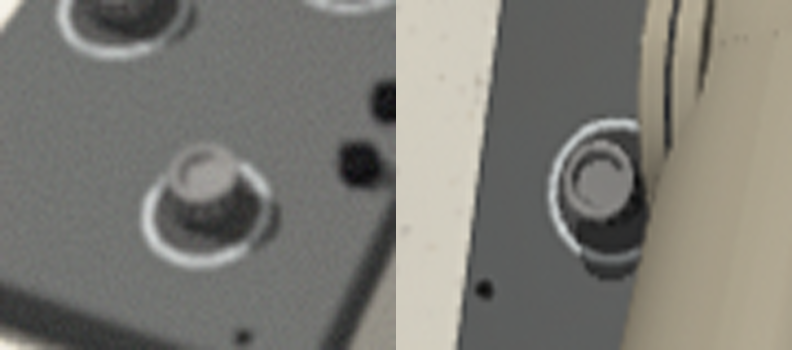

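The small crown is seated level in its cup in both views. Next is the small cap.

{"method": "arm_command", "body": {
  "xyz": [
    [-0.005, -0.04, 0],
    [-0.01, -0.08, 0],
    [-0.015, -0.12, -0.005],
    [-0.02, -0.155, -0.02],
    [-0.025, -0.18, -0.04],
    [-0.0275, -0.196, -0.065],
    [-0.0275, -0.196, -0.09],
    [-0.0275, -0.196, -0.11],
    [-0.0275, -0.196, -0.122],
    [-0.0275, -0.196, -0.1265],
    [-0.0275, -0.196, -0.1265],
    [-0.0275, -0.196, -0.1265]
  ],
  "rot": [
    [0, 0, 0],
    [0, 0, 0],
    [0, 0, 0],
    [0, 0, 0],
    [0, 0, 0],
    [0, 0, 0],
    [0, 0, 0],
    [0, 0, 0],
    [0, 0, 0],
    [0, 0, 0],
    [0, 0, 0],
    [0, 0, 0]
  ]
}}

```text
time: 11.93
ee_pos: [0.4655, -0.2329, 0.0299]
eef_rot: [-0.0, 1.0, -0.0, 0.0]
ft_force: [-0.6, -0.5, 0.7]
width: 0.0872
grip_force: 0.0
```

{"method": "arm_command", "body": {
  "xyz": [
    [0, 0, 0],
    [0, 0, 0],
    [0, 0, 0],
    [0, 0, 0],
    [0, 0, 0],
    [0, 0, 0],
    [0, 0, 0],
    [0, 0, 0],
    [0, 0, 0],
    [0, 0, 0],
    [0, 0, 0]
  ],
  "rot": [
    [0, 0, 0],
    [0, 0, 0],
    [0, 0, 0],
    [0, 0, 0],
    [0, 0, 0],
    [0, 0, 0],
    [0, 0, 0],
    [0, 0, 0],
    [0, 0, 0],
    [0, 0, 0],
    [0, 0, 0]
  ],
  "grip": 0,
  "squeeze": 15
}}

```text
time: 12.85
ee_pos: [0.4649, -0.2329, 0.0291]
eef_rot: [-0.0, 1.0, 0.0, 0.0]
ft_force: [-0.7, 0.9, 1.0]
width: 0.0452
grip_force: 15.0
```

{"method": "arm_command", "body": {
  "xyz": [
    [0, 0, 0.01],
    [0, 0, 0.03],
    [0, 0.005, 0.06],
    [0.005, 0.03, 0.09],
    [0.01, 0.07, 0.11],
    [0.015, 0.11, 0.11],
    [0.02, 0.15, 0.11],
    [0.025, 0.19, 0.11],
    [0.03, 0.23, 0.11],
    [0.035, 0.27, 0.11],
    [0.04, 0.31, 0.11],
    [0.05, 0.345, 0.11],
    [0.055, 0.38, 0.11],
    [0.058, 0.405, 0.105],
    [0.058, 0.415, 0.095],
    [0.058, 0.4165, 0.085],
    [0.058, 0.4165, 0.076],
    [0.058, 0.4165, 0.076],
    [0.058, 0.4165, 0.076],
    [0.058, 0.4165, 0.076]
  ],
  "rot": [
    [0, 0, 0],
    [0, 0, 0],
    [0, 0, 0],
    [0, 0, 0],
    [0, 0, 0],
    [0, 0, 0],
    [0, 0, 0],
    [0, 0, 0],
    [0, 0, 0],
    [0, 0, 0],
    [0, 0, 0],
    [0, 0, 0],
    [0, 0, 0],
    [0, 0, 0],
    [0, 0, 0],
    [0, 0, 0],
    [0, 0, 0],
    [0, 0, 0],
    [0, 0, 0],
    [0, 0, 0]
  ]
}}

```text
time: 14.52
ee_pos: [0.5233, 0.182, 0.1055]
eef_rot: [0.001, 1.0, -0.0, 0.0]
ft_force: [0.8, -0.6, -1.3]
width: 0.0451
grip_force: 15.0
```

```bash
cat > look.py <<'E'
from h import *
import sys
print(r.read_state()['ee_pos'])
for c in('top','side'):
  r.camera(c)
  for n in sys.argv[1:]:
        for o in r.spot_point(n,c)[:4]:
            P=w(o['at'],c)
            if P[0]>.42 and P[1]>-.45: print(c,n,round(o['conf'],2),P.round(3))
E
python3 look.py cap_small cap_medium cap_large crown_large crown_small
```

```text
[0.52325605 0.18200829 0.1054898 ]
top cap_small 0.36 [0.636 0.046 0.054]
top cap_medium 0.84 [ 0.469 -0.355  0.015]
top cap_medium 0.57 [ 0.465 -0.235 -0.002]
top cap_large 0.5 [ 0.469 -0.357 -0.001]
top crown_large 0.62 [ 0.463 -0.234 -0.005]
top crown_large 0.47 [ 0.466 -0.358  0.022]
top crown_large 0.4 [ 0.561  0.071 -0.001]
side cap_medium 0.44 [ 0.47  -0.362  0.019]
side cap_large 0.53 [ 0.469 -0.363  0.   ]
side crown_large 0.49 [ 0.465 -0.234 -0.004]
side crown_small 0.46 [0.525 0.186 0.06 ]
```

{"method": "arm_command", "body": {
  "xyz": [
    [0, 0, -0.004],
    [0, 0, -0.008],
    [0, 0, -0.011],
    [0, 0, -0.013],
    [0, 0, -0.015],
    [0, 0, -0.017],
    [0, 0, -0.017],
    [0, 0, -0.017],
    [0, 0, -0.017]
  ],
  "rot": [
    [0, 0, 0],
    [0, 0, 0],
    [0, 0, 0],
    [0, 0, 0],
    [0, 0, 0],
    [0, 0, 0],
    [0, 0, 0],
    [0, 0, 0],
    [0, 0, 0]
  ]
}}

```text
time: 15.87
ee_pos: [0.523, 0.1836, 0.0881]
eef_rot: [-0.0, 1.0, 0.0, 0.0]
ft_force: [-0.1, -0.8, 0.4]
width: 0.0452
grip_force: 15.0
```

{"method": "arm_command", "body": {
  "xyz": [
    [0, 0, 0],
    [0, 0, 0],
    [0, 0, 0],
    [0, 0, 0],
    [0, 0, 0.005],
    [0, 0, 0.02],
    [0, 0, 0.045],
    [0, -0.02, 0.06],
    [0, -0.06, 0.065],
    [0, -0.1, 0.065],
    [-0.01, -0.14, 0.065],
    [-0.015, -0.18, 0.065],
    [-0.02, -0.22, 0.065],
    [-0.025, -0.26, 0.065],
    [-0.03, -0.3, 0.065],
    [-0.03, -0.3, 0.065]
  ],
  "rot": [
    [0, 0, 0],
    [0, 0, 0],
    [0, 0, 0],
    [0, 0, 0],
    [0, 0, 0],
    [0, 0, 0],
    [0, 0, 0],
    [0, 0, 0],
    [0, 0, 0],
    [0, 0, 0],
    [0, 0, 0],
    [0, 0, 0],
    [0, 0, 0],
    [0, 0, 0],
    [0, 0, 0],
    [0, 0, 0]
  ],
  "grip": 1
}}

```text
time: 17.2
ee_pos: [0.4911, -0.125, 0.1541]
eef_rot: [0.005, 1.0, -0.001, 0.001]
ft_force: [-1.0, -0.3, -0.6]
width: 0.0871
grip_force: 0.0
```

```bash
python3 look.py cap_small crown_small cap_medium crown_large; python3 - <<'E'
from h import *
b=snap('top');a=snap('side')
L=[]
for c,im in(('side',a),('top',b)):
    u,v=map(int,px([.5225,.183,.08],c)); L.append(cv2.resize(im[v-35:v+35,u-45:u+45,::-1],None,fx=4.4,fy=5,interpolation=cv2.INTER_CUBIC))
cv2.imwrite('pics/rel2.png',np.hstack(L))
E
```

```text
[ 0.49111607 -0.12498045  0.15405023]
top cap_small 0.71 [0.524 0.182 0.078]
top crown_small 0.48 [0.52  0.184 0.059]
top cap_medium 0.59 [ 0.47  -0.355  0.023]
top cap_medium 0.53 [0.522 0.183 0.056]
top crown_large 0.95 [ 0.463 -0.238 -0.004]
side cap_small 0.61 [ 0.466 -0.232 -0.001]
side cap_small 0.53 [0.524 0.183 0.077]
side crown_small 0.58 [0.522 0.186 0.059]
side cap_medium 0.68 [ 0.469 -0.357  0.016]
side cap_medium 0.5 [ 0.556  0.077 -0.   ]
side cap_medium 0.3 [0.524 0.184 0.078]
side crown_large 0.75 [ 0.463 -0.233 -0.003]
```

View pics/rel2.png

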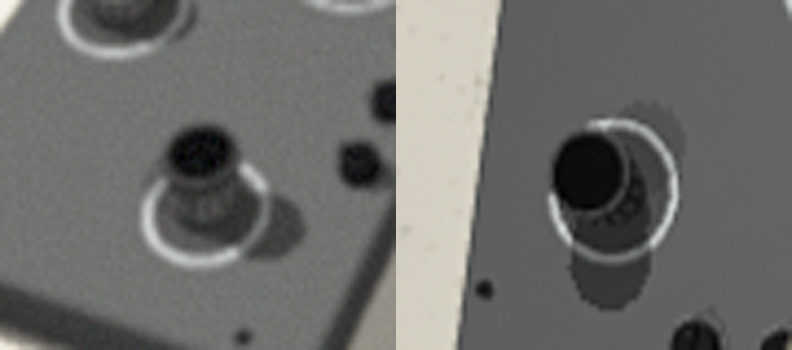

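The small burner is closed and level. Next is the medium cap.

{"method": "arm_command", "body": {
  "xyz": [
    [-0.005, -0.04, 0],
    [-0.01, -0.08, 0],
    [-0.015, -0.12, 0],
    [-0.02, -0.16, -0.01],
    [-0.025, -0.195, -0.025],
    [-0.025, -0.225, -0.045],
    [-0.025, -0.241, -0.07],
    [-0.025, -0.241, -0.095],
    [-0.025, -0.241, -0.115],
    [-0.025, -0.241, -0.127],
    [-0.025, -0.241, -0.1315],
    [-0.025, -0.241, -0.1315],
    [-0.025, -0.241, -0.1315]
  ],
  "rot": [
    [0, 0, 0],
    [0, 0, 0],
    [0, 0, 0],
    [0, 0, 0],
    [0, 0, 0],
    [0, 0, 0],
    [0, 0, 0],
    [0, 0, 0],
    [0, 0, 0],
    [0, 0, 0],
    [0, 0, 0],
    [0, 0, 0],
    [0, 0, 0]
  ]
}}

```text
time: 18.88
ee_pos: [0.4685, -0.3576, 0.0225]
eef_rot: [-0.0, 1.0, -0.0, 0.001]
ft_force: [0.0, 0.4, 0.1]
width: 0.087
grip_force: 0.0
```

{"method": "arm_command", "body": {
  "xyz": [
    [0, 0, 0],
    [0, 0, 0],
    [0, 0, 0],
    [0, 0, 0],
    [0, 0, 0],
    [0, 0, 0],
    [0, 0, 0],
    [0, 0, 0],
    [0, 0, 0]
  ],
  "rot": [
    [0, 0, 0],
    [0, 0, 0],
    [0, 0, 0],
    [0, 0, 0],
    [0, 0, 0],
    [0, 0, 0],
    [0, 0, 0],
    [0, 0, 0],
    [0, 0, 0]
  ],
  "grip": 0,
  "squeeze": 15
}}

```text
time: 19.63
ee_pos: [0.468, -0.3575, 0.0218]
eef_rot: [-0.0, 1.0, -0.0, 0.0]
ft_force: [-0.6, 0.4, 3.2]
width: 0.0559
grip_force: 15.0
```

{"method": "arm_command", "body": {
  "xyz": [
    [0, 0, 0.01],
    [0, 0, 0.03],
    [0, 0.005, 0.06],
    [0.005, 0.035, 0.085],
    [0.01, 0.07, 0.1],
    [0.015, 0.11, 0.1],
    [0.025, 0.15, 0.1],
    [0.035, 0.19, 0.1],
    [0.05, 0.225, 0.1],
    [0.065, 0.26, 0.1],
    [0.08, 0.295, 0.1],
    [0.1, 0.325, 0.1],
    [0.12, 0.355, 0.1],
    [0.14, 0.38, 0.1],
    [0.158, 0.397, 0.098],
    [0.1695, 0.4055, 0.092],
    [0.1695, 0.4055, 0.084],
    [0.1695, 0.4055, 0.08],
    [0.1695, 0.4055, 0.08],
    [0.1695, 0.4055, 0.08]
  ],
  "rot": [
    [0, 0, 0],
    [0, 0, 0],
    [0, 0, 0],
    [0, 0, 0],
    [0, 0, 0],
    [0, 0, 0],
    [0, 0, 0],
    [0, 0, 0],
    [0, 0, 0],
    [0, 0, 0],
    [0, 0, 0],
    [0, 0, 0],
    [0, 0, 0],
    [0, 0, 0],
    [0, 0, 0],
    [0, 0, 0],
    [0, 0, 0],
    [0, 0, 0],
    [0, 0, 0],
    [0, 0, 0]
  ]
}}

```text
time: 21.3
ee_pos: [0.6367, 0.0468, 0.1017]
eef_rot: [0.001, 1.0, -0.0, -0.0]
ft_force: [0.0, -0.1, -0.5]
width: 0.0556
grip_force: 15.0
```

```bash
python3 look.py cap_medium burner_medium cap_large crown_large burner_large
```

```text
[0.63665373 0.04679306 0.10169212]
top cap_medium 0.59 [0.636 0.049 0.1  ]
top burner_medium 0.85 [0.634 0.048 0.054]
top cap_large 0.58 [ 0.469 -0.355 -0.001]
top crown_large 0.97 [ 0.461 -0.234 -0.002]
top burner_large 0.62 [ 0.502 -0.038  0.053]
side cap_medium 0.68 [0.637 0.049 0.099]
side burner_medium 0.66 [0.64  0.054 0.055]
side cap_large 0.74 [ 0.469 -0.362  0.001]
side cap_large 0.47 [ 0.462 -0.232 -0.003]
side crown_large 0.57 [ 0.465 -0.233  0.001]
side burner_large 0.8 [ 0.503 -0.04   0.056]
```

{"method": "arm_command", "body": {
  "xyz": [
    [0, 0, -0.004],
    [0, 0, -0.008],
    [0, 0, -0.011],
    [0, 0, -0.014],
    [0, 0, -0.016],
    [0, 0, -0.018],
    [0, 0, -0.019],
    [0, 0, -0.019],
    [0, 0, -0.019]
  ],
  "rot": [
    [0, 0, 0],
    [0, 0, 0],
    [0, 0, 0],
    [0, 0, 0],
    [0, 0, 0],
    [0, 0, 0],
    [0, 0, 0],
    [0, 0, 0],
    [0, 0, 0]
  ]
}}

```text
time: 22.65
ee_pos: [0.6374, 0.0481, 0.0829]
eef_rot: [-0.0, 1.0, 0.0, -0.0]
ft_force: [-2.3, 0.3, 3.2]
width: 0.0558
grip_force: 15.0
```

{"method": "arm_command", "body": {
  "xyz": [
    [0, 0, 0],
    [0, 0, 0],
    [0, 0, 0],
    [0, 0, 0],
    [0, 0, 0.005],
    [0, 0, 0.02],
    [0, 0, 0.045],
    [-0.01, -0.02, 0.055],
    [-0.035, -0.045, 0.06],
    [-0.06, -0.075, 0.06],
    [-0.085, -0.105, 0.06],
    [-0.11, -0.135, 0.06],
    [-0.13, -0.165, 0.06],
    [-0.14, -0.2, 0.06],
    [-0.14, -0.2, 0.06]
  ],
  "rot": [
    [0, 0, 0],
    [0, 0, 0],
    [0, 0, 0],
    [0, 0, 0],
    [0, 0, 0],
    [0, 0, 0],
    [0, 0, 0],
    [0, 0, 0],
    [0, 0, 0],
    [0, 0, 0],
    [0, 0, 0],
    [0, 0, 0],
    [0, 0, 0],
    [0, 0, 0],
    [0, 0, 0]
  ],
  "grip": 1
}}

```text
time: 23.9
ee_pos: [0.4946, -0.1591, 0.1436]
eef_rot: [0.004, 1.0, -0.001, 0.001]
ft_force: [0.4, -1.8, 0.3]
width: 0.0869
grip_force: 0.0
```

```bash
python3 look.py cap_medium burner_medium crown_large burner_large; python3 - <<'E'
from h import *
b=snap('top');a=snap('side')
L=[]
for c,im in(('side',a),('top',b)):
    u,v=map(int,px([.6375,.048,.09],c)); L.append(cv2.resize(im[v-35:v+35,u-45:u+45,::-1],None,fx=4.4,fy=5,interpolation=cv2.INTER_CUBIC))
cv2.imwrite('pics/rel3.png',np.hstack(L))
E
```

```text
[ 0.4945918  -0.15906895  0.14362545]
top cap_medium 0.61 [0.638 0.051 0.079]
top cap_medium 0.37 [ 0.464 -0.234 -0.003]
top crown_large 0.64 [ 0.464 -0.235 -0.   ]
top burner_large 0.68 [ 0.501 -0.036  0.057]
side cap_medium 0.64 [0.636 0.051 0.08 ]
side burner_medium 0.66 [0.64  0.051 0.055]
side crown_large 0.69 [ 0.465 -0.234  0.001]
side burner_large 0.61 [ 0.5   -0.039  0.056]
```

View pics/rel3.png

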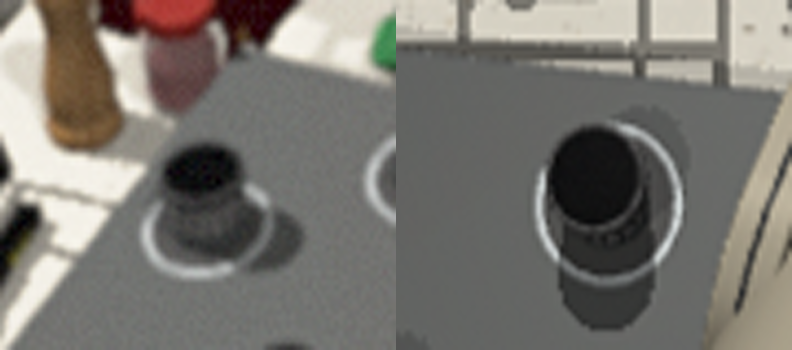

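The medium cap is home (z 0.080). Next is the large crown.

{"method": "arm_command", "body": {
  "xyz": [
    [-0.015, -0.035, 0],
    [-0.025, -0.065, -0.01],
    [-0.0335, -0.0825, -0.03],
    [-0.0335, -0.0825, -0.06],
    [-0.0335, -0.0825, -0.09],
    [-0.0335, -0.0825, -0.115],
    [-0.0335, -0.0825, -0.13],
    [-0.0335, -0.0825, -0.136],
    [-0.0335, -0.0825, -0.136],
    [-0.0335, -0.0825, -0.136]
  ],
  "rot": [
    [0, 0, 0],
    [0, 0, 0],
    [0, 0, 0],
    [0, 0, 0],
    [0, 0, 0],
    [0, 0, 0],
    [0, 0, 0],
    [0, 0, 0],
    [0, 0, 0],
    [0, 0, 0]
  ]
}}

```text
time: 25.33
ee_pos: [0.4643, -0.2347, 0.0072]
eef_rot: [-0.0, 1.0, -0.0, 0.0]
ft_force: [0.3, -0.2, 0.7]
width: 0.0871
grip_force: 0.0
```

{"method": "arm_command", "body": {
  "xyz": [
    [0, 0, 0],
    [0, 0, 0],
    [0, 0, 0],
    [0, 0, 0],
    [0, 0, 0],
    [0, 0, 0],
    [0, 0, 0],
    [0, 0, 0],
    [0, 0, 0]
  ],
  "rot": [
    [0, 0, 0],
    [0, 0, 0],
    [0, 0, 0],
    [0, 0, 0],
    [0, 0, 0],
    [0, 0, 0],
    [0, 0, 0],
    [0, 0, 0],
    [0, 0, 0]
  ],
  "grip": 0,
  "squeeze": 15
}}

```text
time: 26.08
ee_pos: [0.4642, -0.2343, 0.0069]
eef_rot: [-0.0, 1.0, 0.0, 0.0]
ft_force: [-1.0, 1.8, 5.6]
width: 0.0612
grip_force: 15.0
```

{"method": "arm_command", "body": {
  "xyz": [
    [0, 0, 0.01],
    [0, 0, 0.03],
    [0, 0, 0.06],
    [0, 0.005, 0.09],
    [0.005, 0.03, 0.105],
    [0.015, 0.065, 0.105],
    [0.02, 0.1, 0.105],
    [0.03, 0.135, 0.105],
    [0.035, 0.165, 0.105],
    [0.0385, 0.187, 0.1],
    [0.0385, 0.197, 0.09],
    [0.0385, 0.197, 0.082],
    [0.0385, 0.197, 0.08],
    [0.0385, 0.197, 0.08],
    [0.0385, 0.197, 0.08]
  ],
  "rot": [
    [0, 0, 0],
    [0, 0, 0],
    [0, 0, 0],
    [0, 0, 0],
    [0, 0, 0],
    [0, 0, 0],
    [0, 0, 0],
    [0, 0, 0],
    [0, 0, 0],
    [0, 0, 0],
    [0, 0, 0],
    [0, 0, 0],
    [0, 0, 0],
    [0, 0, 0],
    [0, 0, 0]
  ]
}}

```text
time: 27.33
ee_pos: [0.502, -0.0395, 0.0865]
eef_rot: [0.001, 1.0, -0.0, -0.0]
ft_force: [-0.1, -0.1, -0.7]
width: 0.0615
grip_force: 15.0
```

```bash
python3 look.py crown_large burner_large cap_large
```

```text
[ 0.50203562 -0.03951362  0.0865436 ]
top crown_large 0.52 [ 0.502 -0.041  0.075]
top burner_large 0.53 [ 0.5   -0.036  0.054]
top cap_large 0.87 [ 0.466 -0.357 -0.001]
side crown_large 0.43 [ 0.504 -0.037  0.077]
side burner_large 0.75 [ 0.501 -0.038  0.055]
side cap_large 0.5 [ 0.471 -0.361  0.002]
```

Aligned; lowering 0.021 m.

{"method": "arm_command", "body": {
  "xyz": [
    [0, 0, -0.004],
    [0, 0, -0.008],
    [0, 0, -0.012],
    [0, 0, -0.015],
    [0, 0, -0.018],
    [0, 0, -0.02],
    [0, 0, -0.021],
    [0, 0, -0.021],
    [0, 0, -0.021]
  ],
  "rot": [
    [0, 0, 0],
    [0, 0, 0],
    [0, 0, 0],
    [0, 0, 0],
    [0, 0, 0],
    [0, 0, 0],
    [0, 0, 0],
    [0, 0, 0],
    [0, 0, 0]
  ]
}}

```text
time: 28.48
ee_pos: [0.5029, -0.0366, 0.0659]
eef_rot: [-0.0, 1.0, 0.001, 0.0]
ft_force: [1.0, 4.9, 3.8]
width: 0.0615
grip_force: 15.0
```

{"method": "arm_command", "body": {
  "xyz": [
    [0, 0, 0],
    [0, 0, 0],
    [0, 0, 0],
    [0, 0, 0],
    [0, 0, 0.005],
    [0, 0, 0.02],
    [0, 0, 0.05],
    [0, -0.02, 0.08],
    [-0.005, -0.055, 0.085],
    [-0.01, -0.095, 0.085],
    [-0.015, -0.135, 0.085],
    [-0.02, -0.175, 0.085],
    [-0.025, -0.215, 0.085],
    [-0.03, -0.25, 0.08],
    [-0.03, -0.25, 0.08]
  ],
  "rot": [
    [0, 0, 0],
    [0, 0, 0],
    [0, 0, 0],
    [0, 0, 0],
    [0, 0, 0],
    [0, 0, 0],
    [0, 0, 0],
    [0, 0, 0],
    [0, 0, 0],
    [0, 0, 0],
    [0, 0, 0],
    [0, 0, 0],
    [0, 0, 0],
    [0, 0, 0],
    [0, 0, 0]
  ],
  "grip": 1
}}

```text
time: 29.73
ee_pos: [0.4689, -0.2952, 0.1458]
eef_rot: [0.004, 1.0, -0.002, -0.0]
ft_force: [-1.0, -0.0, -0.2]
width: 0.0867
grip_force: 0.0
```

```bash
python3 look.py crown_large burner_large cap_large; python3 - <<'E'
from h import *
b=snap('top');a=snap('side')
L=[]
for c,im in(('side',a),('top',b)):
    u,v=map(int,px([.5025,-.037,.08],c)); L.append(cv2.resize(im[v-35:v+35,u-45:u+45,::-1],None,fx=4.4,fy=5,interpolation=cv2.INTER_CUBIC))
cv2.imwrite('pics/rel4.png',np.hstack(L))
E
```

```text
[ 0.46892002 -0.29520188  0.14584279]
top crown_large 0.81 [ 0.5   -0.039  0.057]
top burner_large 0.74 [ 0.501 -0.035  0.057]
side crown_large 0.71 [ 0.503 -0.038  0.058]
side burner_large 0.7 [ 0.504 -0.039  0.056]
side cap_large 0.71 [0.557 0.074 0.001]
side cap_large 0.56 [ 0.468 -0.359  0.001]
```

View pics/rel4.png

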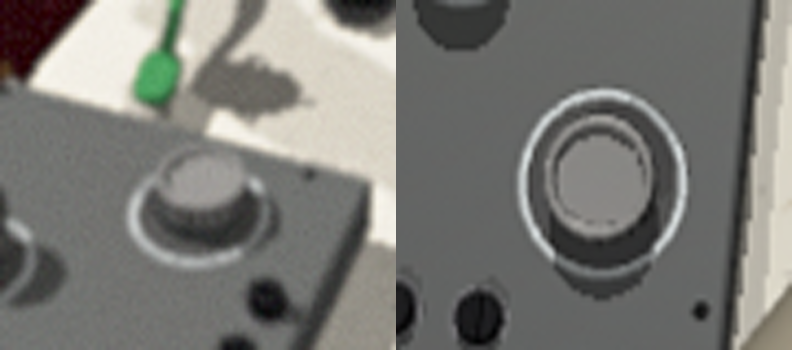

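The large crown is seated level. Last is the large cap.

{"method": "arm_command", "body": {
  "xyz": [
    [-0.004, -0.035, -0.005],
    [-0.004, -0.06, -0.02],
    [-0.004, -0.0715, -0.045],
    [-0.004, -0.0715, -0.075],
    [-0.004, -0.0715, -0.1],
    [-0.004, -0.0715, -0.12],
    [-0.004, -0.0715, -0.135],
    [-0.004, -0.0715, -0.141],
    [-0.004, -0.0715, -0.141],
    [-0.004, -0.0715, -0.141]
  ],
  "rot": [
    [0, 0, 0],
    [0, 0, 0],
    [0, 0, 0],
    [0, 0, 0],
    [0, 0, 0],
    [0, 0, 0],
    [0, 0, 0],
    [0, 0, 0],
    [0, 0, 0],
    [0, 0, 0]
  ]
}}

```text
time: 31.07
ee_pos: [0.4687, -0.359, 0.0052]
eef_rot: [-0.0, 1.0, -0.0, 0.0]
ft_force: [-0.0, 0.0, -0.2]
width: 0.0872
grip_force: 0.0
```

{"method": "arm_command", "body": {
  "xyz": [
    [0, 0, 0],
    [0, 0, 0],
    [0, 0, 0],
    [0, 0, 0],
    [0, 0, 0],
    [0, 0, 0],
    [0, 0, 0],
    [0, 0, 0]
  ],
  "rot": [
    [0, 0, 0],
    [0, 0, 0],
    [0, 0, 0],
    [0, 0, 0],
    [0, 0, 0],
    [0, 0, 0],
    [0, 0, 0],
    [0, 0, 0]
  ],
  "grip": 0,
  "squeeze": 18
}}

```text
time: 31.73
ee_pos: [0.4688, -0.3592, 0.0052]
eef_rot: [-0.0, 1.0, -0.0, 0.0]
ft_force: [-0.4, 1.8, 5.6]
width: 0.0673
grip_force: 18.0
```

{"method": "arm_command", "body": {
  "xyz": [
    [0, 0, 0.01],
    [0, 0, 0.03],
    [0, 0, 0.06],
    [0, 0.005, 0.09],
    [0.005, 0.035, 0.115],
    [0.01, 0.075, 0.12],
    [0.015, 0.115, 0.12],
    [0.02, 0.155, 0.12],
    [0.025, 0.195, 0.12],
    [0.03, 0.235, 0.12],
    [0.034, 0.27, 0.12],
    [0.034, 0.3, 0.115],
    [0.034, 0.315, 0.108],
    [0.034, 0.3215, 0.1],
    [0.034, 0.3215, 0.097],
    [0.034, 0.3215, 0.097],
    [0.034, 0.3215, 0.097]
  ],
  "rot": [
    [0, 0, 0],
    [0, 0, 0],
    [0, 0, 0],
    [0, 0, 0],
    [0, 0, 0],
    [0, 0, 0],
    [0, 0, 0],
    [0, 0, 0],
    [0, 0, 0],
    [0, 0, 0],
    [0, 0, 0],
    [0, 0, 0],
    [0, 0, 0],
    [0, 0, 0],
    [0, 0, 0],
    [0, 0, 0],
    [0, 0, 0]
  ]
}}

```text
time: 33.15
ee_pos: [0.5022, -0.0394, 0.1017]
eef_rot: [0.001, 1.0, -0.0, -0.0]
ft_force: [0.0, -0.6, -1.5]
width: 0.0671
grip_force: 18.0
```

```bash
python3 look.py crown_large cap_large burner_large
```

```text
[ 0.50217958 -0.03937439  0.10165152]
top cap_large 0.47 [ 0.499 -0.039  0.095]
side crown_large 0.54 [ 0.505 -0.035  0.056]
side cap_large 0.7 [ 0.503 -0.039  0.098]
side burner_large 0.84 [ 0.502 -0.04   0.054]
```

{"method": "arm_command", "body": {
  "xyz": [
    [0, 0, -0.004],
    [0, 0, -0.008],
    [0, 0, -0.011],
    [0, 0, -0.013],
    [0, 0, -0.015],
    [0, 0, -0.0165],
    [0, 0, -0.0165],
    [0, 0, -0.0165],
    [0, 0, -0.0165]
  ],
  "rot": [
    [0, 0, 0],
    [0, 0, 0],
    [0, 0, 0],
    [0, 0, 0],
    [0, 0, 0],
    [0, 0, 0],
    [0, 0, 0],
    [0, 0, 0],
    [0, 0, 0]
  ]
}}

```text
time: 34.3
ee_pos: [0.5023, -0.0374, 0.0852]
eef_rot: [-0.0, 1.0, 0.0, -0.0]
ft_force: [-2.7, -0.0, 3.1]
width: 0.0672
grip_force: 18.0
```

Home height reached with light contact. I release, retreat and check.

{"method": "arm_command", "body": {
  "xyz": [
    [0, 0, 0],
    [0, 0, 0],
    [0, 0, 0],
    [0, 0, 0],
    [0, 0, 0.005],
    [0, 0, 0.02],
    [0, 0, 0.05],
    [0, -0.02, 0.08],
    [-0.005, -0.055, 0.1],
    [-0.01, -0.095, 0.11],
    [-0.015, -0.135, 0.11],
    [-0.02, -0.175, 0.11],
    [-0.02, -0.215, 0.11],
    [-0.02, -0.25, 0.11],
    [-0.02, -0.25, 0.11],
    [-0.02, -0.25, 0.11]
  ],
  "rot": [
    [0, 0, 0],
    [0, 0, 0],
    [0, 0, 0],
    [0, 0, 0],
    [0, 0, 0],
    [0, 0, 0],
    [0, 0, 0],
    [0, 0, 0],
    [0, 0, 0],
    [0, 0, 0],
    [0, 0, 0],
    [0, 0, 0],
    [0, 0, 0],
    [0, 0, 0],
    [0, 0, 0],
    [0, 0, 0]
  ],
  "grip": 1
}}

```text
time: 35.63
ee_pos: [0.4814, -0.2899, 0.1952]
eef_rot: [0.002, 1.0, -0.001, -0.0]
ft_force: [0.6, 0.6, -0.5]
width: 0.0871
grip_force: 0.0
```

```bash
python3 look.py crown_large cap_large crown_small cap_small cap_medium; python3 - <<'E'
from h import *
b=snap('top');a=snap('side')
A=cv2.resize(a[180:320,150:300,::-1],(400,400),interpolation=cv2.INTER_CUBIC)
B=cv2.resize(b[90:250,110:310,::-1],(400,400),interpolation=cv2.INTER_CUBIC)
cv2.imwrite('pics/fin.png',np.hstack([A,B]))
E
```

```text
[ 0.48136905 -0.289901    0.19524396]
top crown_large 0.67 [0.525 0.183 0.078]
top cap_large 0.96 [ 0.499 -0.036  0.079]
top cap_large 0.51 [ 0.561  0.067 -0.003]
top cap_large 0.36 [0.522 0.184 0.077]
top crown_small 0.39 [0.52  0.181 0.057]
top cap_small 0.55 [0.527 0.185 0.076]
top cap_medium 0.82 [0.637 0.052 0.079]
side crown_large 0.53 [ 0.502 -0.039  0.059]
side crown_large 0.44 [0.637 0.047 0.079]
side cap_large 0.8 [ 0.503 -0.04   0.081]
side crown_small 0.53 [0.526 0.184 0.062]
side cap_small 0.61 [0.524 0.185 0.078]
side cap_medium 0.77 [0.637 0.049 0.081]
```

View pics/fin.png

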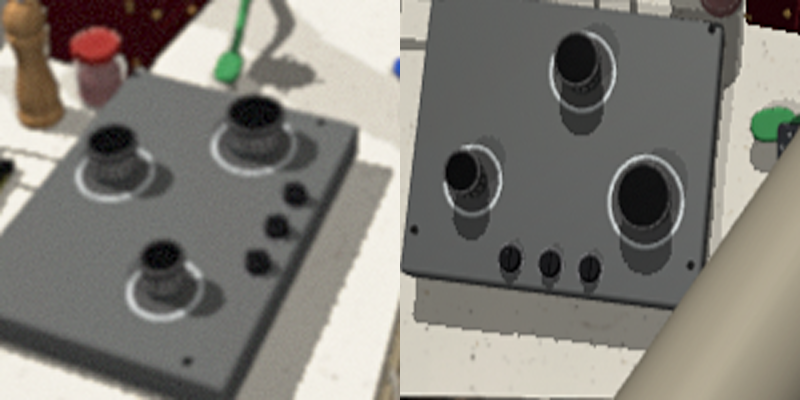

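All three burners are closed with caps that sit level at home height. In the side view they are at (112,140), (255,112) and (162,258).

```bash
python3 -c "
from h import *
print(r.close_job())"
```

```text
the job is handed in; nothing more can be done
None
```

The hob is back together and handed in at about 36 s. Both crowns are in their cups and all three caps looked level and at home height in both cameras. I kept clear of the salt shaker but did not re-check it at the end, and the hand-in returned no verdict.

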